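Sweep the loose caps into the catch tray

TASK

Three loose screw caps (blue, green and white) are lying about on the dining table. With your fingertips, sweep them along the table through the open side of the red-walled tray, over its sloping lip, until all three lie wholly inside on its flat floor. Do not pick up, pinch or press hard on a cap, and leave the paint bottle, the candle jar and the highlighter where they are.

Things in the scene. Friction and masses are not known exactly. Their poses are not given: they have to be found in the camera images.
- tray: Catch tray, fixed to the table: metal floor, red walls 30 mm high and 3 mm thick on three sides, the fourth side (the mouth) open. Origin on the table surface in the middle of the mouth's front edge; x points into the tray, y along the mouth, z up. Outside 186 mm wide (y -93 to 93), 155 mm deep (x 0 to 155); inside 180 mm wide. A black grip stands out 16 mm behind the back wall.
- tray_floor (a point): Middle of the tray's flat floor, on its surface: x 88 mm, z 3 mm from the tray's origin. From x 0 to 24 mm the floor is a lip that slopes up from the table to 3 mm; from 24 mm to the back wall at 152 mm it is flat. A cap wholly on the flat floor has its centre at x above 42 mm.
- cap_blue_center (a point): Blue plastic screw cap, a disc 36 mm in diameter (37 mm over its ribs) and 16 mm high, about 20 g, loose, lying flat on the table. This point is its centre, half-way up (8 mm above what it lies on); z up.
- cap_green_center (a point): Green plastic screw cap, a disc 36 mm in diameter (37 mm over its ribs) and 16 mm high, about 20 g, loose, lying flat on the table. This point is its centre, half-way up (8 mm above what it lies on); z up.
- cap_white_center (a point): White plastic screw cap, a disc 36 mm in diameter (37 mm over its ribs) and 16 mm high, about 20 g, loose, lying flat on the table. This point is its centre, half-way up (8 mm above what it lies on); z up.
- cap_blue: The blue cap; origin at the centre of its underside.
- cap_green: The green cap; origin at the centre of its underside.
- cap_white: The white cap; origin at the centre of its underside.
- paint_bottle: Bystander: square glass bottle of blue paint with a white cap, 52 x 52 mm, 105 mm high, standing. Origin at the centre of its underside.
- candle_jar: Bystander: round amber glass candle jar with a metal lid, 76 mm in diameter, 70 mm high, standing. Origin at the centre of its underside.
- highlighter: Bystander: flat yellow highlighter with a black cap, lying along its y axis, 20 x 122 x 14 mm. Origin on its underside, near mid-length.
Things that resemble listed ones, but are neither listed nor needed, are in the scene too. Several things look just like the cap_white: the one meant starts farthest from the robot's base.

How it is judged:
By the outcome, as a careful person would: the job done as asked, in the order asked, and still so for the second after the job is handed in, with the robot touching nothing.
It also fails if it takes over 67 s, if anything falls off the work surface, if the arm or the gripper's body presses on something with over 40 N, if the wrist force passes 120 N, or if a joint passes its speed limit or range.

ROBOT

A 6-joint arm with a two-finger parallel gripper is mounted at the origin on the work surface. World frame = base frame: x ahead of the robot, y to its left, z up, the work surface at z = 0. Lengths are in m, angles in degrees, forces in N, time in s.
With the tool pointing down it reaches from about 0.375 to 0.9 m from the base axis. Payload 3.1 kg.
Tool frame: the origin (TCP) lies at the very end of the fingers, on their centre line; the grasp point (between the pads) lies 19 mm behind it (bot.hold_point_z is the z of the grasp point in the tool frame, in m); z points along the fingers, y is the line along which they close (so a half turn about z gives the same grasp; the last joint's range is limited). The gripper opens to 87 mm and grips with 3 to 60 N. Pads are 19 mm wide; open, the fingers measure 117 mm over their backs; the gripper's body (75 mm by 190 mm) begins 51 mm behind the grasp point.
Start: joints at [57.783, 30.224, 82.088, -0, 67.689, -10.227], TCP at [0.234, 0.58, 0.223] pointing down, gripper open.
Joint ranges: [-176.69, 176.69], [-43.24, 126.21], [12.49, 139.97], [-82, 262], [0, 151.66], [-163.58, 163.58]. Speed limits (degrees/s): [159.86, 159.86, 180, 180, 180, 180].

INTERFACE

Orientations are given as a 3x3 rotation matrix whose columns are the frame's x, y, z axes.
In Python, from rig import bot, capture, camera_model gives the robot as it stands.
- The arm moves only by the tool apply_moves, never from a script. Its argument "plan" is text: rows parted by semicolons, each of 6 numbers parted by spaces: the shift along the tool's x, y, z in units of 0.05 m (1.0 is 0.05 m), then the turn, a rotation vector about the tool's x, y, z in units of 360 degrees (1.0 is 360 degrees). In form: dx dy dz ax ay az; .... A call has 1 to 10 rows; each row shifts and turns the commanded pose from where the row before left it, along the tool's axes as they then stand; what a row does not reach is not made up. A row lasts 1/12 s, in which the tool goes at most 41.7 mm and 7.16 degrees, less where a joint would pass 70% of its speed; a pose out of reach is approached as far as the arm can. A call with a number of a shift or a turn outside -1 to 1 is refused whole. A call with a gripper value outside its range is refused whole. "gripper" is the gripper command: -1 is shut, 1 is fully open, values between are in proportion, set as the call begins (left out, the last holds). The fingers move at their own pace and stop on an object; the grip force is fixed at half the most. Time passes only in rows, so rows that do not move let the fingers close. It gives the time, the measured TCP pose, the force, the opening and the grip force at its end, in the units of the state.
- bot.read_state(): the state, without advancing time (a new reading comes with each control period).
- capture(name): name is "scene" or "top"; returns the picture (400x640x3 uint8, red, green, blue); there is no depth.
- camera_model(name): a dict with "vertical_fov" (degrees; the focal length in pixels is half the picture's height over the tangent of half this angle, whatever the lens; pixels are square), "cx", "cy" (the principal point, pixels), "dist" ([k1, k2, p1, p2, k3] as OpenCV has them; the pictures are not rectified), "position" and "rotation" of the camera in the world. Camera axes: x right, y down, z forward; pixel columns grow to the right and rows downward; lengths in m; the calibration is good to about 2 mm. A picture is of the moment at which its call begins. camera_model takes no time and is no camera call.
- bot.hand_in(): hands the job in; it is judged then, once.
The state is a dict: "time_s": time; "joint_positions": joint angles; "qvel": joint speeds; "tau": joint torques, N m; "position": TCP position; "tcp_rot": TCP orientation; "force": force on the tool from outside, world axes, zero at the start; "moment": the same for the moment, N m; "opening": opening from 0.0 (shut) to 1.0 (fully open); "grasp_force": force on a finger pad.
Only numpy, scipy, OpenCV 4.12 (cv2) and the standard library are available. Lean on these libraries where they do the work, as an engineer would, in place of code of your own. Each camera call takes 0.05 s, during which the arm holds its last target. There are 200 camera calls.

## Working session

There is one attempt and no reset: what is moved stays moved. The work goes in short steps, Python scripts to look and compute and a tool call to move; the robot and the scene stay as the last step left them, time stands still between calls to the robot, and variables do not carry over. Pictures are saved under pics/ and viewed, at most 10 in all, crops included, and the job is handed in when it is done.

Besides the shell and the picture viewer there is one more tool, called after "Emit:" as name(argument=value, ...), one argument or row to a line, values as JSON. apply_moves: Moves the arm, as the interface text tells. Its arguments: {"type":"object","properties":{"plan":{"type":"string"},"gripper":{"type":"number"}},"required":["plan"]}

```bash
ls; mkdir -p pics; python3 - <<'E'
from rig import bot,capture,camera_model
import cv2
for n in("scene","top"):
    cv2.imwrite(f"pics/{n}0.png",capture(n)[:,:,::-1]); print(n,camera_model(n))
s=bot.read_state();print(s)
E
```

```text
pics
scene {'vertical_fov': 54.85991025370515, 'cx': 320.21126212785754, 'cy': 192.2730117350506, 'dist': array([-0.03400723,  0.        ,  0.        ,  0.        ,  0.        ]), 'position': array([0.92392873, 0.14746577, 0.80774194]), 'rotation': array([[-0.48482302,  0.75579933, -0.44012953],
       [ 0.87459107,  0.42245621, -0.23795213],
       [ 0.0060914 , -0.50029802, -0.86583184]])}
top {'vertical_fov': 55.496349315690395, 'cx': 320.53623639627233, 'cy': 200.2030847756976, 'dist': array([-0.04139566,  0.        ,  0.        ,  0.        ,  0.        ]), 'position': array([ 0.42301884, -0.06201816,  0.7936676 ]), 'rotation': array([[-0.01708822, -0.98932718,  0.14470563],
       [-0.99984948,  0.01647386, -0.00544286],
       [ 0.00300091, -0.14477686, -0.98945978]])}
{'time_s': 0.1, 'joint_positions': array([ 5.77817910e+01,  3.02750640e+01,  8.21482498e+01, -1.42477387e-03,
        6.76886823e+01, -1.02260392e+01]), 'qvel': array([-0.03762112, -0.07365169, -0.12633901, -0.04509018,  0.12551298,
       -0.0511095 ]), 'tau': array([ 7.02538529e-06, -4.40984595e+01, -1.77150142e+01,  6.34621060e-02,
        5.33829792e-02, -4.74519641e-05]), 'position': array([0.23366439, 0.57897664, 0.22165862]), 'tcp_rot': array([[-9.27238419e-01,  3.74470117e-01, -1.02267545e-03],
       [ 3.74471373e-01,  9.27236979e-01, -1.66598725e-03],
       [ 3.24400055e-04, -1.92773006e-03, -9.99998089e-01]]), 'force': array([ 0.42151159,  0.06164565, -0.94101656]), 'moment': array([ 0.01488687, -0.03785691,  0.04656001]), 'grasp_force': 0.0, 'opening': 1.0012075083078014}
```

View pics/top0.png

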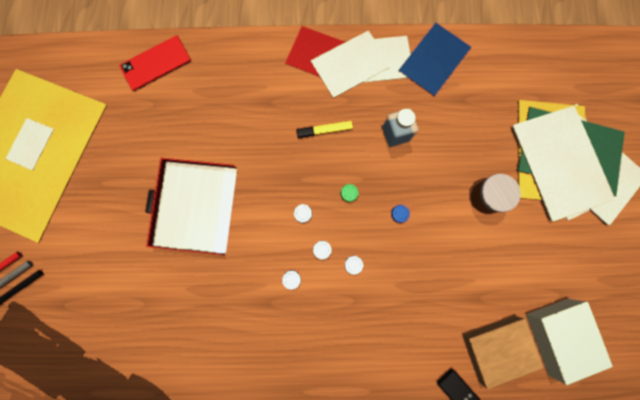

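View pics/scene0.png

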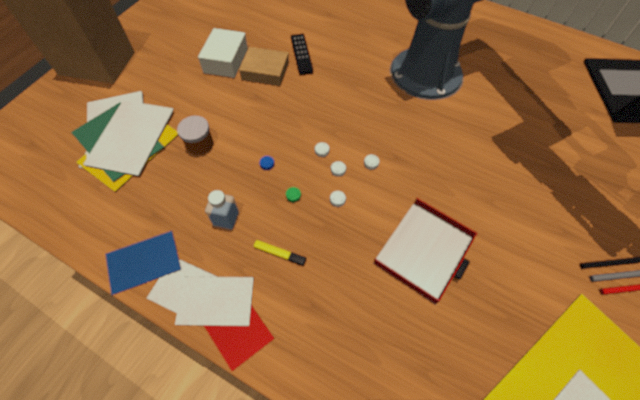

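The top view shows the tray at left (mouth edge about (237,167)-(226,254), opening right). Green is at (349,192), blue at (400,213), and the white caps at (302,213), (321,250), (354,265) and (291,280). The highlighter is near (325,129), the bottle at (400,128), and the jar at (497,193). The scene view agrees.

```bash
cat > h.py <<'E'
from rig import bot,capture,camera_model
import cv2, numpy as np
def ray(n,uv,z):
    m=camera_model(n); f=200/np.tan(np.radians(m['vertical_fov']/2))
    K=np.array([[f,0,m['cx']],[0,f,m['cy']],[0,0,1]])
    p=cv2.undistortPoints(np.array(uv,float).reshape(-1,1,2),K,m['dist']).reshape(-1,2)
    d=np.c_[p,np.ones(len(p))]@m['rotation'].T
    return m['position']+d*((z-m['position'][2])/d[:,2])[:,None]
def caps(n):
    im=capture(n); h=cv2.cvtColor(im,cv2.COLOR_RGB2HSV); out=[]
    for c,lo,hi in(("blue",(105,120,60),(125,255,255)),("green",(45,100,50),(80,255,255)),("white",(0,0,150),(179,75,255))):
        k,_,st,ce=cv2.connectedComponentsWithStats(cv2.inRange(h,lo,hi))
        for i in range(1,k):
            a=st[i,4]
            if 60<a<500 and max(st[i,2:4])<30: 
                P=ray(n,ce[i],.012)[0]; out.append((c,int(a),ce[i].round(1),P[:2].round(4),round(float(np.hypot(*P[:2])),3)))
    return im,out
E
python3 - <<'E'
from h import *
for n in("top","scene"):
    im,o=caps(n); print(n)
    for r in o: print(*r)
    if n=="top":
        h=cv2.cvtColor(im,cv2.COLOR_RGB2HSV)
        m=cv2.inRange(h,(0,0,150),(40,90,255)); k,l,st,ce=cv2.connectedComponentsWithStats(m)
        for i in range(1,k):
            if st[i,4]>3000 and 150<ce[i][0]<240:
                c,_=cv2.findContours((l==i).astype('uint8'),0,2); r=cv2.boxPoints(cv2.minAreaRect(c[0])); print("floor",r.round(1),ray(n,r,0.003).round(3))
                q=cv2.approxPolyDP(c[0],8,True)[:,0]; print(q.tolist(),ray(n,q,.002).round(3))
print("hl",ray("top",[(297,133),(352,125)],.007).round(3)); print("bottle cap",ray("top",[(406,117)],.105).round(3)); print("jar",ray("top",[(501,193)],.07).round(3))
E
```

```text
top
blue 209 [399.9 213.4] [ 0.507  -0.2303] 0.557
green 90 [534.7 112.6] [ 0.7233 -0.5387] 0.902
green 99 [523.5 165. ] [ 0.6061 -0.5014] 0.787
green 234 [349.1 192.5] [ 0.5525 -0.1261] 0.567
white 445 [403.5 121. ] [ 0.7066 -0.2479] 0.749
white 265 [302.5 213. ] [ 0.5112 -0.0285] 0.512
white 272 [321.8 249.7] [ 0.4353 -0.0671] 0.44
white 275 [353.5 264.8] [ 0.4036 -0.131 ] 0.424
white 283 [291.  279.4] [ 0.3766 -0.0038] 0.377
floor [[152.9 245. ]
 [164.4 158.6]
 [236.9 168.3]
 [225.4 254.7]] [[0.45  0.284 0.003]
 [0.635 0.268 0.003]
 [0.61  0.111 0.003]
 [0.428 0.132 0.003]]
[[167, 162], [153, 244], [221, 253], [210, 249], [228, 171], [224, 253], [235, 168]] [[0.627 0.262 0.002]
 [0.452 0.284 0.002]
 [0.432 0.141 0.002]
 [0.44  0.164 0.002]
 [0.605 0.13  0.002]
 [0.432 0.135 0.002]
 [0.611 0.115 0.002]]
scene
blue 123 [266.5 162.5] [ 0.5099 -0.2299] 0.559
green 164 [292.8 194.2] [ 0.5557 -0.1255] 0.57
white 136 [321.6 147.7] [ 0.4026 -0.132 ] 0.424
white 151 [371.3 160.2] [ 0.3755 -0.0044] 0.376
white 154 [338. 167.] [ 0.4346 -0.0677] 0.44
white 280 [216.6 198.9] [ 0.6548 -0.2762] 0.711
white 172 [337.5 197.1] [ 0.5109 -0.0291] 0.512
hl [[ 0.685 -0.018  0.007]
 [ 0.701 -0.137  0.007]]
bottle cap [[ 0.681 -0.231  0.105]]
jar [[ 0.537 -0.418  0.07 ]]
```

Emit:
apply_moves(
  plan="0 0 0 0 0 0.0176;0 0 0 0 0 0.0176;0 0 0 0 0 0.0176;0 0 0 0 0 0.0176;0 0 0 0 0 0.0176;0 0 0 0 0 0.0176;0 0 0 0 0 0.0176;0 0 0 0 0 0.0176;0 0 0 0 0 0.0176;0 0 0 0 0 0.0176",
  gripper=-0.54,
)

```text
time_s: 1.03
position: [0.2339, 0.5793, 0.2223]
tcp_rot: [[-0.076, 0.997, -0.0], [0.997, 0.076, -0.001], [-0.001, -0.0, -1.0]]
force: [-0.1, 0.2, -0.3]
opening: 0.327
grasp_force: 0.0
```

```bash
cat >> h.py <<'E'
O=np.array([.52,.1215]); X=np.array([.12,.9928]); Y=np.array([-.9928,.12])
def tr(p): p=np.array(p)[:2]-O; return np.array([p@X,p@Y]).round(4)
def wd(x,y): return O+x*X+y*Y
def go(cap,target,back=.048):
    "cap world xy, target tray xy: start pose and sweep, in tool units"
    s=bot.read_state(); cap=np.array(cap); t=wd(*target); d=t-cap; L=np.linalg.norm(d); d/=L
    R=s['tcp_rot']; yaw=np.degrees(np.arctan2(d[1],d[0])-np.arctan2(R[1,0],R[0,0]))
    st=np.r_[cap-back*d,.06]
    print("t",s['time_s'],"pos",s['position'].round(4),"F",s['force'].round(1),"open",round(s['opening'],3))
    print("turn(tool z,deg)",(-(yaw+180)%360-180) if 0 else round(-((yaw+180)%360-180),2),"shift to start units",(R.T@(st-s['position'])/.05).round(3),"sweep mm",round((L+back-.025)*1e3,1),"tray",tr(cap))
E
python3 -c "
from h import *
go((.511,-.0288),(.115,.045))"
```

```text
t 1.0333 pos [0.2339 0.5793 0.2223] F [-0.1  0.2 -0.3] open 0.327
turn(tool z,deg) -0.3 shift to start units [-13.505   4.614   3.25 ] sweep mm 293.8 tray [-0.1503 -0.0091]
```

Emit:
apply_moves(
  plan="-0.675 0.231 0 0 0 0;-0.675 0.231 0.1 0 0 0;-0.675 0.231 0.1 0 0 0;-0.675 0.231 0.1 0 0 0;-0.675 0.231 0.1 0 0 0;-0.675 0.231 0.1 0 0 0;-0.675 0.231 0.1 0 0 0;-0.675 0.231 0.1 0 0 0;-0.675 0.231 0.1 0 0 0;-0.675 0.231 0.1 0 0 0",
)

```text
time_s: 1.87
position: [0.3769, 0.251, 0.1775]
tcp_rot: [[-0.081, 0.997, 0.0], [0.997, 0.081, 0.0], [0.0, 0.0, -1.0]]
force: [0.2, 0.2, -0.8]
opening: 0.23
grasp_force: 0.0
```

Emit:
apply_moves(
  plan="-0.675 0.231 0.2 0 0 0;-0.675 0.231 0.2 0 0 0;-0.675 0.231 0.2 0 0 0;-0.675 0.231 0.3 0 0 0;-0.675 0.231 0.3 0 0 0;-0.675 0.231 0.3 0 0 0;-0.675 0.231 0.3 0 0 0;-0.675 0.231 0.3 0 0 0;-0.675 0.231 0.2 0 0 0;-0.675 0.231 0.1 0 0 0",
)

```text
time_s: 2.7
position: [0.5186, -0.0762, 0.0559]
tcp_rot: [[-0.081, 0.997, -0.003], [0.997, 0.081, 0.001], [0.001, -0.002, -1.0]]
force: [1.6, 0.5, -0.1]
opening: 0.228
grasp_force: 0.0
```

Emit:
apply_moves(
  plan="0 0 0 0 0 0;0 0 0 0 0 0;0 0 0 0 0 0",
)

```text
time_s: 2.95
position: [0.5181, -0.0742, 0.0573]
tcp_rot: [[-0.08, 0.997, -0.002], [0.997, 0.08, 0.001], [0.001, -0.002, -1.0]]
force: [-0.4, 1.1, -0.5]
opening: 0.231
grasp_force: 0.0
```

```bash
python3 -c "
from h import *
go((.511,-.0288),(.115,.045))
im=capture('scene');cv2.imwrite('pics/s1.png',cv2.resize(im[100:320,200:500],None,fx=2.5,fy=2.5)[:,:,::-1])"
```

```text
t 2.95 pos [ 0.5181 -0.0742  0.0573] F [-0.4  1.1 -0.5] open 0.231
turn(tool z,deg) -0.03 shift to start units [-0.044 -0.068 -0.054] sweep mm 293.8 tray [-0.1503 -0.0091]
```

View pics/s1.png

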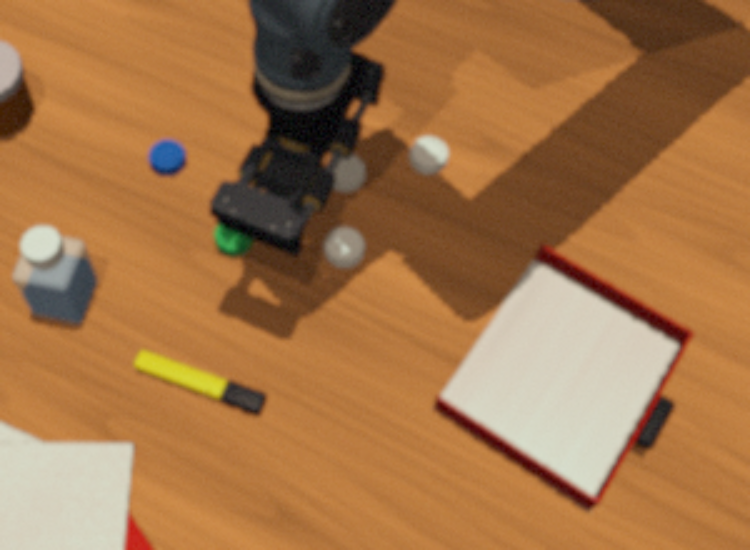

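The fingers sit behind the white cap with nothing in the way. I'll lower them now.

Emit:
apply_moves(
  plan="-0.04 -0.06 0.3 0 0 0;0 0 0.3 0 0 0;0 0 0.2 0 0 0;0 0 0.1 0 0 0;0 0 0.06 0 0 0;0 0 0 0 0 0",
)

```text
time_s: 3.5
position: [0.5158, -0.076, 0.0093]
tcp_rot: [[-0.082, 0.997, -0.001], [0.997, 0.082, 0.0], [0.0, -0.001, -1.0]]
force: [-0.2, -0.6, 0.0]
opening: 0.235
grasp_force: 0.0
```

Emit:
apply_moves(
  plan="0.15 0 0 0 0 0;0.2 0 0.02 0 0 0;0.2 0 0 0 0 0;0.25 0 0 0 0 0;0.25 0 0 0 0 0;0.25 0 0 0 0 0;0.25 0 0 0 0 0;0.25 0 0 0 0 0;0.25 0 0 0 0 0;0.25 0 0 0 0 0",
)

```text
time_s: 4.33
position: [0.5066, 0.0392, 0.0086]
tcp_rot: [[-0.081, 0.997, -0.0], [0.997, 0.081, -0.0], [-0.0, -0.0, -1.0]]
force: [-0.5, -0.7, 0.2]
opening: 0.233
grasp_force: 0.2
```

Emit:
apply_moves(
  plan="0.25 0 0 0 0 0;0.25 0 0 0 0 0;0.25 0 0 0 0 0;0.25 0 0 0 0 0;0.25 0 0 0 0 0;0.25 0 0 0 0 0;0.25 0 0 0 0 0;0.25 0 0 0 0 0;0.25 0 0 0 0 0;0.25 0 0 0 0 0",
)

```text
time_s: 5.17
position: [0.4965, 0.1637, 0.0085]
tcp_rot: [[-0.081, 0.997, -0.0], [0.997, 0.081, 0.0], [0.0, -0.0, -1.0]]
force: [-0.0, -1.0, 1.1]
opening: 0.231
grasp_force: 0.1
```

```bash
python3 -c "
from h import *
s=bot.read_state();print(s['position'],tr(s['position']),s['force'])
im=capture('scene');cv2.imwrite('pics/s2.png',cv2.resize(im[100:320,200:500],None,fx=2.5,fy=2.5)[:,:,::-1])"
```

```text
[0.49649323 0.16370601 0.00851917] [0.0391 0.0284] [-0.03933169 -1.01191545  1.0912211 ]
```

View pics/s2.png

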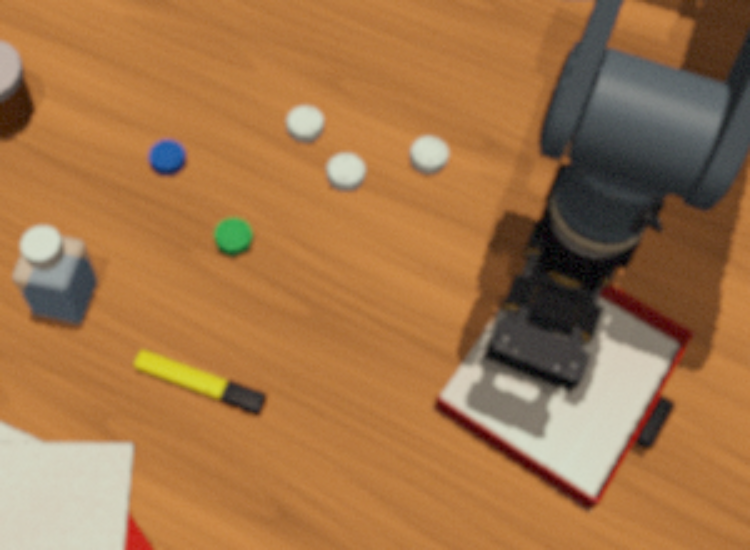

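The white cap has moved ahead of the fingers into the tray and is hidden by the gripper. I'll push a bit further, back off and rise.

Emit:
apply_moves(
  plan="0.2 0 0 0 0 0;0.2 0 0 0 0 0;0.2 0 0 0 0 0;0.15 0 0 0 0 0;0.1 0 0 0 0 0;0.1 0 0 0 0 0;0.05 0 0 0 0 0;0 0 0 0 0 0;-0.1 0 0 0 0 0;-0.1 0 0 0 0 0",
)

```text
time_s: 6.05
position: [0.4934, 0.2018, 0.0085]
tcp_rot: [[-0.081, 0.997, -0.0], [0.997, 0.081, -0.0], [-0.0, -0.0, -1.0]]
force: [0.0, -1.2, -0.4]
opening: 0.234
grasp_force: 0.0
```

Emit:
apply_moves(
  plan="0 0 -0.3 0 0 0;0 0 -0.5 0 0 0;-0.4 0 -0.6 0 0 0;-0.7 0 0 0 0 0;-0.7 0 0 0 0 0;-0.7 0 0 0 0 0;-0.7 0 0 0 0 0;-0.7 0 0 0 0 0;-0.7 0 0 0 0 0;-0.7 0 0 0 0 0",
)

```text
time_s: 6.88
position: [0.5143, -0.0644, 0.0786]
tcp_rot: [[-0.08, 0.997, -0.0], [0.997, 0.08, -0.0], [0.0, -0.0, -1.0]]
force: [0.5, 0.3, 0.2]
opening: 0.231
grasp_force: 0.0
```

```bash
python3 -c "
from h import *
im,o=caps('top')
for r in o: print(*r)
cv2.imwrite('pics/t3.png',im[:,:,::-1])
go((.554,-.1258),(.115,-.05))"
```

```text
blue 208 [399.9 213.4] [ 0.507  -0.2302] 0.557
green 88 [534.8 112.7] [ 0.7232 -0.5389] 0.902
green 97 [523.6 165.1] [ 0.6059 -0.5015] 0.787
white 475 [403.2 121.3] [ 0.706  -0.2472] 0.748
white 66 [359.2 266.5] [ 0.4001 -0.1425] 0.425
t 6.9333 pos [ 0.5172 -0.071   0.0789] F [ 1.5 -3.3 -1. ] open 0.229
turn(tool z,deg) 9.12 shift to start units [-2.096  0.497  0.389] sweep mm 379.7 tray [-0.2414 -0.0634]
```

View pics/t3.png

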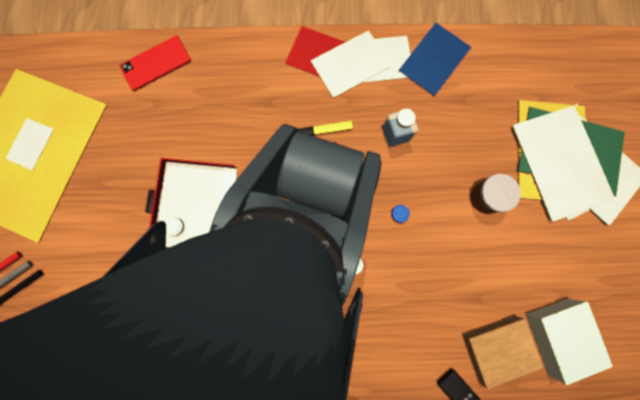

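The white cap is in the tray at (176,227). Green is next.

Emit:
apply_moves(
  plan="-0.5 0.12 0 0 0 0;-0.6 0.15 0 0 0 0;-0.6 0.15 0 0 0 0;-0.4 0.08 0 0 0 0;0 0 0 0 0 0.0127;0 0 0.2 0 0 0.0126;0 0 0.3 0 0 0;0 0 0 0 0 0;0 0 0 0 0 0",
)

```text
time_s: 7.68
position: [0.5472, -0.1646, 0.0529]
tcp_rot: [[0.078, 0.997, -0.002], [0.997, -0.078, 0.001], [0.001, -0.002, -1.0]]
force: [-0.5, 0.1, -0.3]
opening: 0.228
grasp_force: 0.0
```

```bash
python3 -c "
from h import *
print(tr(ray('top',[(176,227)],.015)[0]))
go((.554,-.1258),(.115,-.05))"
```

```text
[0.1059 0.047 ]
t 7.6833 pos [ 0.5472 -0.1646  0.0529] F [-0.5  0.1 -0.3] open 0.228
turn(tool z,deg) 0.23 shift to start units [-0.176  0.071 -0.143] sweep mm 379.7 tray [-0.2414 -0.0634]
```

Emit:
apply_moves(
  plan="-0.18 0.07 0 0 0 0;0 0 0.2 0 0 0;0 0 0.3 0 0 0;0 0 0.2 0 0 0;0 0 0.1 0 0 0;0 0 0.05 0 0 0;0 0 0.02 0 0 0;0 0 0 0 0 0",
)

```text
time_s: 8.35
position: [0.5512, -0.1737, 0.01]
tcp_rot: [[0.078, 0.997, 0.0], [0.997, -0.078, -0.0], [-0.0, 0.0, -1.0]]
force: [-0.7, 0.0, 0.7]
opening: 0.229
grasp_force: 0.0
```

Emit:
apply_moves(
  plan="0.15 0 0.03 0 0 0;0.2 0 0 0 0 0;0.2 0 0 0 0 0;0.25 0 0 0 0 0;0.25 0 0 0 0 0;0.25 0 0 0 0 0;0.25 0 0 0 0 0;0.25 0 0 0 0 0;0.25 0 0 0 0 0;0.25 0 0 0 0 0",
)

```text
time_s: 9.18
position: [0.5602, -0.0576, 0.0086]
tcp_rot: [[0.077, 0.997, 0.0], [0.997, -0.077, -0.0], [-0.0, 0.0, -1.0]]
force: [0.5, 0.1, 0.8]
opening: 0.23
grasp_force: 0.2
```

Emit:
apply_moves(
  plan="0.25 0 0 0 0 0;0.25 0 0 0 0 0;0.25 0 0 0 0 0;0.25 0 0 0 0 0;0.25 0 0 0 0 0;0.25 0 0 0 0 0;0.25 0 0 0 0 0;0.25 0 0 0 0 0;0.25 0 0 0 0 0;0.25 0 0 0 0 0",
)

```text
time_s: 10.02
position: [0.5698, 0.0668, 0.0085]
tcp_rot: [[0.078, 0.997, -0.0], [0.997, -0.078, -0.0], [-0.0, -0.0, -1.0]]
force: [-0.6, -0.3, 0.1]
opening: 0.23
grasp_force: 0.1
```

Emit:
apply_moves(
  plan="0.25 0 0 0 0 0;0.25 0 0 0 0 0;0.25 0 0 0 0 0;0.25 0 0 0 0 0;0.25 0 0 0 0 0;0.25 0 0 0 0 0;0.25 0 0 0 0 0;0.25 0 0 0 0 0;0.2 0 0 0 0 0;0 0 0 0 0 0",
)

```text
time_s: 10.85
position: [0.5785, 0.1775, 0.0086]
tcp_rot: [[0.076, 0.997, 0.001], [0.997, -0.076, 0.001], [0.001, 0.001, -1.0]]
force: [-0.2, -0.9, -0.8]
opening: 0.229
grasp_force: 0.0
```

```bash
python3 -c "
from h import *
s=bot.read_state();print(s['position'],tr(s['position']),s['force'])
for r in caps('scene')[1]: print(*r)"
```

```text
[0.57852668 0.17750351 0.00858678] [ 0.0626 -0.0514] [-0.15712919 -0.87743793 -0.8069601 ]
blue 121 [266.5 162.5] [ 0.5099 -0.2299] 0.559
white 147 [321.6 148. ] [ 0.4034 -0.1315] 0.424
white 156 [371.3 160.3] [ 0.376  -0.0042] 0.376
white 160 [338.  167.2] [ 0.4352 -0.0676] 0.44
white 395 [217.8 201.6] [ 0.6592 -0.2694] 0.712
```

Another 25 mm, then retreat toward blue.

Emit:
apply_moves(
  plan="0.15 0 0 0 0 0;0.15 0 0 0 0 0;0.1 0 0 0 0 0;0.1 0 0 0 0 0;0 0 0 0 0 0;-0.15 0 0 0 0 0;-0.15 0 -0.1 0 0 0;0 0 -0.4 0 0 0;0 0 -0.5 0 0 0;-0.4 0 -0.4 0 0 0",
)

```text
time_s: 11.73
position: [0.5779, 0.1662, 0.0799]
tcp_rot: [[0.076, 0.997, 0.001], [0.997, -0.076, 0.001], [0.001, 0.001, -1.0]]
force: [0.0, -1.1, -0.5]
opening: 0.231
grasp_force: 0.0
```

Emit:
apply_moves(
  plan="-0.8 0 0 0 0 0;-0.8 0 0 0 0 0;-0.8 0 0 0 0 0;-0.8 0 0 0 0 0;-0.8 0 0 0 0 0;-0.8 0 0 0 0 0;-0.8 0 0 0 0 0;-0.6 0 0 0 0 0;-0.3 0 0 0 0 0;0 0 0 0 0 0",
)

```text
time_s: 12.57
position: [0.5521, -0.1632, 0.079]
tcp_rot: [[0.083, 0.997, 0.002], [0.997, -0.083, -0.001], [-0.001, 0.002, -1.0]]
force: [0.5, -0.0, 0.4]
opening: 0.231
grasp_force: 0.0
```

```bash
python3 -c "
from h import *
im,o=caps('scene')
for r in o: print(*r, tr(r[3]))
go((.5085,-.2300),(.08,-.002))"
```

```text
green 195 [427.6 273. ] [0.5817 0.226 ] 0.624 [ 0.1112 -0.0487]
white 70 [319.8 146.1] [ 0.4004 -0.1385] 0.424 [-0.2725  0.0875]
white 156 [371.3 160.3] [ 0.376  -0.0042] 0.376 [-0.1421  0.1279]
white 92 [338.1 166.8] [ 0.4341 -0.0679] 0.439 [-0.1983  0.0626]
white 393 [217.8 201.5] [ 0.659  -0.2694] 0.712 [-0.3714 -0.1849]
t 12.6167 pos [ 0.5518 -0.1606  0.0788] F [0.5 1.1 0.3] open 0.231
turn(tool z,deg) -1.63 shift to start units [-2.414 -0.722  0.375] sweep mm 454.3 tray [-0.3503 -0.0308]
```

Emit:
apply_moves(
  plan="-0.5 -0.15 0 0 0 0;-0.6 -0.18 0 0 0 0;-0.6 -0.18 0 0 0 0;-0.5 -0.15 0 0 0 0;-0.22 -0.06 0.2 0 0 -0.0045;0 0 0.3 0 0 0;0 0 0 0 0 0;0 0 0 0 0 0;0 0 0 0 0 0",
)

```text
time_s: 13.37
position: [0.5073, -0.2749, 0.0538]
tcp_rot: [[0.048, 0.999, -0.0], [0.999, -0.048, 0.001], [0.001, -0.001, -1.0]]
force: [0.3, 0.3, -0.0]
opening: 0.229
grasp_force: 0.0
```

```bash
python3 -c "
from h import *
go((.5085,-.2300),(.08,-.002))"
```

```text
t 13.3667 pos [ 0.5073 -0.2749  0.0538] F [ 0.3  0.3 -0. ] open 0.229
turn(tool z,deg) 0.33 shift to start units [-0.062 -0.024 -0.123] sweep mm 454.3 tray [-0.3503 -0.0308]
```

Emit:
apply_moves(
  plan="-0.06 -0.02 0 0 0 0;0 0 0.2 0 0 0;0 0 0.3 0 0 0;0 0 0.2 0 0 0;0 0 0.1 0 0 0;0 0 0.08 0 0 0;0 0 0.02 0 0 0;0 0 0 0 0 0",
)

```text
time_s: 14.03
position: [0.5058, -0.2795, 0.0083]
tcp_rot: [[0.049, 0.999, -0.0], [0.999, -0.049, 0.0], [0.0, -0.0, -1.0]]
force: [0.2, 0.4, -0.1]
opening: 0.229
grasp_force: 0.0
```

Emit:
apply_moves(
  plan="0.15 0 0 0 0 0;0.2 0 0 0 0 0;0.2 0 0 0 0 0;0.25 0 0 0 0 0;0.25 0 0 0 0 0;0.25 0 0 0 0 0;0.25 0 0 0 0 0;0.25 0 0 0 0 0;0.25 0 0 0 0 0;0.25 0 0 0 0 0",
)

```text
time_s: 14.87
position: [0.5116, -0.1633, 0.0086]
tcp_rot: [[0.049, 0.999, 0.0], [0.999, -0.049, -0.0], [-0.0, 0.0, -1.0]]
force: [0.8, 0.3, 0.6]
opening: 0.227
grasp_force: 0.2
```

Emit:
apply_moves(
  plan="0.25 0 0 0 0 0;0.25 0 0 0 0 0;0.25 0 0 0 0 0;0.25 0 0 0 0 0;0.25 0 0 0 0 0;0.25 0 0 0 0 0;0.25 0 0 0 0 0;0.25 0 0 0 0 0;0.25 0 0 0 0 0;0.25 0 0 0 0 0",
)

```text
time_s: 15.7
position: [0.5177, -0.0385, 0.0086]
tcp_rot: [[0.05, 0.999, -0.0], [0.999, -0.05, 0.0], [0.0, -0.0, -1.0]]
force: [-0.2, 0.3, 0.4]
opening: 0.234
grasp_force: 0.2
```

Emit:
apply_moves(
  plan="0.25 0 0 0 0 0;0.25 0 0 0 0 0;0.25 0 0 0 0 0;0.25 0 0 0 0 0;0.25 0 0 0 0 0;0.25 0 0 0 0 0;0.25 0 0 0 0 0;0.25 0 0 0 0 0;0.25 0 0 0 0 0;0.25 0 0 0 0 0",
)

```text
time_s: 16.53
position: [0.5239, 0.0863, 0.0086]
tcp_rot: [[0.049, 0.999, -0.0], [0.999, -0.049, -0.0], [-0.0, -0.0, -1.0]]
force: [0.4, -1.3, 0.0]
opening: 0.233
grasp_force: 0.2
```

```bash
python3 -c "
from h import *
s=bot.read_state();print(s['position'],tr(s['position']),s['force'])
im,o=caps('scene')
for r in o: print(*r, tr(r[3]))"
```

```text
[0.52390465 0.08630139 0.00856151] [-0.0345 -0.0081] [ 0.35566163 -1.32254433  0.02346707]
green 195 [427.6 273. ] [0.5817 0.226 ] 0.624 [ 0.1112 -0.0487]
white 145 [321.5 148. ] [ 0.4034 -0.1317] 0.424 [-0.2654  0.0854]
white 152 [371.2 160.2] [ 0.3757 -0.0046] 0.376 [-0.1425  0.1281]
white 160 [338.  167.2] [ 0.4352 -0.0676] 0.44 [-0.1979  0.0615]
white 386 [217.6 201.5] [ 0.6592 -0.2699] 0.712 [-0.3719 -0.1852]
```

Emit:
apply_moves(
  plan="0.25 0 0 0 0 0;0.25 0 0 0 0 0;0.25 0 0 0 0 0;0.25 0 0 0 0 0;0.25 0 0 0 0 0;0.25 0 0 0 0 0;0.15 0 0 0 0 0;0.15 0 0 0 0 0;0.1 0 0 0 0 0;0 0 0 0 0 0",
)

```text
time_s: 17.42
position: [0.5287, 0.1809, 0.0085]
tcp_rot: [[0.049, 0.999, 0.0], [0.999, -0.049, 0.0], [0.0, 0.0, -1.0]]
force: [-0.7, -0.4, -0.4]
opening: 0.228
grasp_force: 0.0
```

Emit:
apply_moves(
  plan="-0.15 0 0 0 0 0;-0.15 0 0 0 0 0;-0.1 0 -0.2 0 0 0;0 0 -0.5 0 0 0;-0.4 0 -0.6 0 0 0;-0.7 0 -0.3 0 0 0;-0.7 0 0 0 0 0;-0.7 0 0 0 0 0;-0.7 0 0 0 0 0;-0.7 0 0 0 0 0",
)

```text
time_s: 18.25
position: [0.5174, -0.0375, 0.0896]
tcp_rot: [[0.051, 0.999, 0.001], [0.999, -0.051, -0.0], [-0.0, 0.001, -1.0]]
force: [0.8, 0.6, -0.2]
opening: 0.231
grasp_force: 0.0
```

Emit:
apply_moves(
  plan="-0.7 0 0 0 0 0;-0.7 0 0 0 0 0;-0.5 0 0 0 0 0;0 0 0 0 0 0;0 0 0 0 0 0;0 0 0 0 0 0",
)

```text
time_s: 18.75
position: [0.5124, -0.1298, 0.0889]
tcp_rot: [[0.051, 0.999, -0.001], [0.999, -0.051, 0.001], [0.001, -0.001, -1.0]]
force: [-0.2, 0.1, 0.1]
opening: 0.226
grasp_force: 0.0
```

```bash
python3 -c "
from h import *
im,o=caps('scene')
for r in o: print(*r, tr(r[3]))
t=capture('top')
cv2.imwrite('pics/f.png',np.vstack([im[:,:,::-1][100:320],t[:,:,::-1][20:320]]))"
```

```text
blue 172 [427.9 248.6] [0.529  0.2064] 0.568 [0.0854 0.0013]
green 195 [427.5 273. ] [0.5819 0.2259] 0.624 [ 0.1111 -0.0489]
white 111 [320.9 147. ] [ 0.4014 -0.1346] 0.423 [-0.2685  0.087 ]
white 96 [372.1 159.4] [ 0.3724 -0.0036] 0.372 [-0.1419  0.1315]
white 84 [338.  166.8] [ 0.434  -0.0682] 0.439 [-0.1987  0.0626]
white 388 [217.8 201.5] [ 0.659  -0.2696] 0.712 [-0.3716 -0.1849]
```

View pics/f.png

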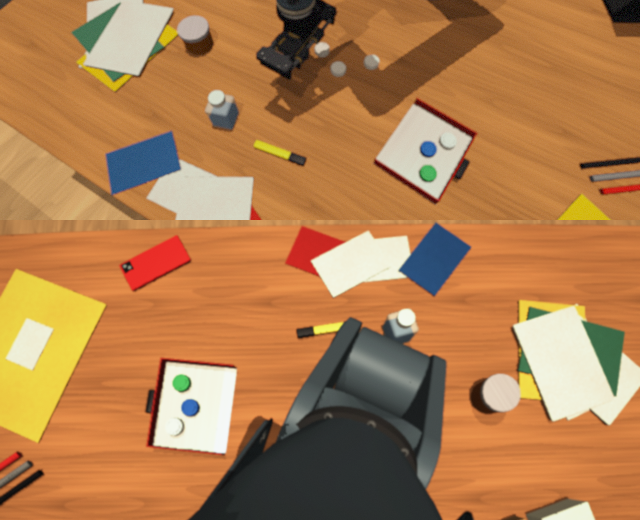

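All three caps lie inside on the flat floor (in the lower, top-view half: green (181,382), blue (190,408), white (176,427)). The bystanders and the other white caps have not moved, and the arm is clear.

```bash
python3 -c "
from rig import bot
print(bot.hand_in())"
```

```text
the job is handed in; nothing more can be done
None
```

The blue, green and white caps all lie on the tray's flat floor, the bottle, jar and highlighter are where they were, and the job was handed in at about 19 s.

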